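# Uncap a wheel hub and fit the stud template

### The arm

A 7-joint arm with a two-finger parallel gripper is mounted at the origin on the work surface. World frame = base frame: x ahead of the robot, y to its left, z up, the work surface at z = 0. Lengths are in m, angles in degrees, forces in N, time in s.
With the tool pointing down it reaches from about 0.4 to 0.85 m from the base axis. Payload 6.9 kg.
Tool frame: the origin (TCP) lies midway between the tips of the shut fingers; the grasp point (between the pads) lies 19 mm behind it (r.grip_point_offset is the distance from the TCP to the grasp point, in m); z points along the fingers, y is the line along which they close (so a half turn about z gives the same grasp; the last joint's range is limited). The gripper opens to 85 mm and grips with 20 to 120 N. Pads are 22 mm wide; open, the fingers measure 114 mm over their backs; the gripper's body (76 mm by 85 mm) begins 54 mm behind the grasp point. The pads swing forward as they close: fully open they stand 13 mm farther back than shut.
Start: joints at [73.539, 29.078, -13.613, 85.955, 7.202, 65.827, -8.869], TCP at [0.239, -0.577, 0.231] pointing down, gripper open.
Joint ranges: [-176.47, 176.47], [-13.61, 117.27], [-81.72, 77.17], [0.22, 143.17], [-87.28, 267.28], [10, 112.55], [-165.47, 165.47]. Speed limits (degrees/s): [136.94, 136.94, 180, 180, 180, 180, 180].

### API

Orientations are given as a 3x3 rotation matrix whose columns are the frame's x, y, z axes.
In Python, from workcell import r gives the robot as it stands.
- The arm moves only by the shell command python3 -m creep 'ROWS' [FORCE]. ROWS is JSON, a list of rows, each a list of 7 numbers: the turn, a rotation vector about the tool's x, y, z in rad, then the shift along the tool's x, y, z in cm, then the opening, from 0 (shut) to 1 (fully open). In form: [[ax, ay, az, x, y, z, grip], ...]. A call has 1 to 10 rows; each row shifts and turns the commanded pose from where the row before left it, along the tool's axes as they then stand; what a row does not reach is not made up. A row lasts 1/8 s, in which the tool goes at most 62.5 mm and 10.7 degrees, less where a joint would pass 70% of its speed; a pose out of reach is approached as far as the arm can. A call with a gripper value outside its range is refused whole. The fingers move at their own pace and stop on an object; FORCE is the grip in N (left out, the last holds). Time passes only in rows, so rows that do not move let the fingers close. It gives the time, the measured TCP pose, the force, the opening and the grip force at its end, in the units of the state.
- r.read_state(): the state, without advancing time (a new reading comes with each control period).
- r.grab_frame(name): name is "side" or "top"; returns the picture (420x560x3 uint8, red, green, blue); there is no depth.
- r.camera_model(name): a dict with "mtx" (3x3 intrinsics, pixels), "extrinsics" (4x4, takes a point from world to camera coordinates). Camera axes: x right, y down, z forward; pixel columns grow to the right and rows downward; lengths in m; the calibration is good to about 2 mm. A picture is of the moment at which its call begins. camera_model takes no time and is no camera call.
- r.close_job(): hands the job in; it is judged then, once.
The state is a dict: "time": time; "joint_pos": joint angles; "dq": joint speeds; "effort": joint torques, N m; "tool_pos": TCP position; "tool_rot": TCP orientation; "force": force on the tool from outside, world axes, zero at the start; "torque": the same for the moment, N m; "gripper_width": finger opening in m; "grip_force": force on a finger pad.
Only numpy, scipy, OpenCV 4.12 (cv2) and the standard library are available. Lean on these libraries where they do the work, as an engineer would, in place of code of your own. Each camera call takes 0.05 s, during which the arm holds its last target. There are 200 camera calls.

### The job

Check the wheel hub's stud pattern: with the flat pry bar, lever the snapped-in dust cap up at the notch in the hub's rim, lay the bar back down on the bench and put the cap in the grey parts tray. Then turn the square stud template so that its four holes match the hub's four studs and lower it over them until it sits flat and fully home on the hub's rim. Leave the other things on the bench where they are.

Things in the scene. Friction and masses are not known exactly. Their poses are not given: they have to be found in the camera images.
- hub: Fixed steel wheel hub, axis upright, in a three-jaw chuck (diameter 150, its top 58 high; base diameter 160). Sizes in mm, heights over the bench. Origin: on the bench on the hub axis; z up; local -x points out through the pry notch. A round spigot, outer radius 38, bore radius 30.5, rises from the flange (top at 88, radius 44 between the stud lobes) to a flat rim at 109
- hub_notch (a point): Middle of the outer bottom edge of the pry notch, 38 from the axis, height 99: the edge a bar levers over. The notch is a slot about 23 wide cut through the 7.5 thick rim on the hub's -x side, open at the top, flat floor at 99. The snapped-in cap's disc closes it inward: its underside is at 104, so the gap under the cap is 5 high, with the hollow bore behind it
- hub_seat (a point): Centre of the rim's plane, height 109, where the template comes to rest (axes as the hub's)
- hub_stud (a point): Centre of the tip, height 126, of the hub's stud at 45 degrees from local x. All four studs: diameter 12, 50 from the axis, at 45, 135, 225 and 315 degrees from local x, tips conical (diameter 5 at 126, full at 120)
- cap: Plain metal dust cap: disc diameter 59, rim 5 high, low cone above it to 9 (no grip on it when home). Origin: centre of the disc's underside; z up; -x towards the notch. At the start it is home, its rim flush with the hub's. Under the disc one barbed leg, 18 wide, its outer face 14.4 from the centre towards the notch, goes down 11.5; on the far side a small key goes down 4.5
- cap_edge (a point): Top edge of the cap's rim at its notch side, 28.5 from the cap's axis. A sprung catch holds the cap's leg: 10 to 15 N up under the disc near the leg, and a rise of this edge by 7 to 9, free it. The catch then holds the cap up, tilted about 9 degrees, its centre about 5 above home, so its rim can be gripped across, square to the notch direction, just above the hub's rim
- pry_bar: Flat pry bar 160 long lying on the bench: black handle 70 x 22 wide x 18 high, steel blade 90 x 14 wide x 2.5 thick at the handle's mid-height. Origin: on its underside near its balance point, 115 behind the tip; +x to the tip, z up. The handle reaches from 45 behind to 25 ahead of the origin. About 0.15 kg
- pry_grip (a point): In the handle, 9 above the bar's origin
- pry_tip (a point): Middle of the blade's tip edge, 115 ahead of pry_grip. To lever: tip about 22 inside the notch's outer edge (23 is the end stop, the cap's leg), blade level; then the handle goes down 25 to 30 degrees, the blade turning on that edge
- template: Square steel stud template 126 x 126 x 8 lying flat, with four through holes of diameter 15 at (+-35.4, +-35.4), that is 50 from the centre on the diagonals; from its middle rises a post with a black grip block on top, 20 (local x) x 54 (local y) x 22 high. Origin: centre of its underside, z up; top of the grip at 60. 0.5 kg
- template_grip (a point): Centre of the grip block, 49 above the template's underside
- tray: Fixed open grey parts tray 150 (x) x 170 (y), 28 high, walls 4, floor 4 thick. Origin: centre of its underside
- screwdriver: Round-shanked screwdriver, 190 long, black handle diameter 26; bystander, leave it. Origin: its middle, on the bench
- v_block: Steel V-block 60 x 45 x 36; bystander. Origin: centre of its underside
- ring_gauge: Steel ring, outer diameter 56, 18 high; bystander. Origin: centre of its underside
- bush: Brass flanged bush, flange diameter 42, 30 high; bystander. Origin: centre of its underside
- loupe: Black magnifier, diameter 42, 40 high; bystander. Origin: centre of its underside
- plug_gauge: Steel plug on a square base 42 x 42, 40 high; bystander. Origin: centre of its underside
Not all that is in view belongs to the job. Leave any green or turquoise look-alike of the pry_bar alone.

How it is judged:
By the outcome, as a careful person would: the job done as asked, in the order asked, and still so for the second after the job is handed in, with the robot touching nothing.
It also fails if it takes over 72 s, if anything falls off the work surface, if the arm or the gripper's body presses on something with over 40 N, if the wrist force passes 120 N, or if a joint passes its speed limit or range.

## Working session

There is one attempt and no reset: what is moved stays moved. The work goes in short steps, Python scripts to look and compute and a shell command to move; the robot and the scene stay as the last step left them, time stands still between calls to the robot, and variables do not carry over. Pictures are saved under pics/ and viewed, at most 10 in all, crops included, and the job is handed in when it is done.

```bash
ls; mkdir -p pics
python3 - <<'E'
from workcell import r
import cv2,numpy as np
for n in("side","top"):
    im=r.grab_frame(n);cv2.imwrite(f"pics/{n}0.png",cv2.resize(im[:,:,::-1],(784,588),interpolation=cv2.INTER_CUBIC));np.save(f"{n}0.npy",im)
    c=r.camera_model(n);E=np.array(c["extrinsics"]);print(n,np.round(c["mtx"],1).tolist(),np.round(-E[:3,:3].T@E[:3,3],3),np.round(E[:3,:3],2).tolist())
s=r.read_state();print(s["time"],s["tool_pos"],np.round(s["tool_rot"],3).tolist(),s["gripper_width"],r.grip_point_offset)
E
```

```text
pics
side [[444.9, 0.0, 273.9], [0.0, 444.9, 210.4], [0.0, 0.0, 1.0]] [0.188 0.758 0.916] [[-0.9, -0.44, 0.0], [-0.3, 0.61, -0.74], [0.32, -0.66, -0.68]]
top [[404.1, 0.0, 279.1], [0.0, 404.1, 208.1], [0.0, 0.0, 1.0]] [ 0.498 -0.012  0.959] [[-0.02, -1.0, -0.02], [-1.0, 0.02, -0.06], [0.06, 0.01, -1.0]]
0.1 [ 0.23899313 -0.57703177  0.23053236] [[0.924, 0.383, -0.001], [0.383, -0.924, 0.001], [-0.0, -0.002, -1.0]] 0.08541109164330815 0.0187
```

View pics/top0.png

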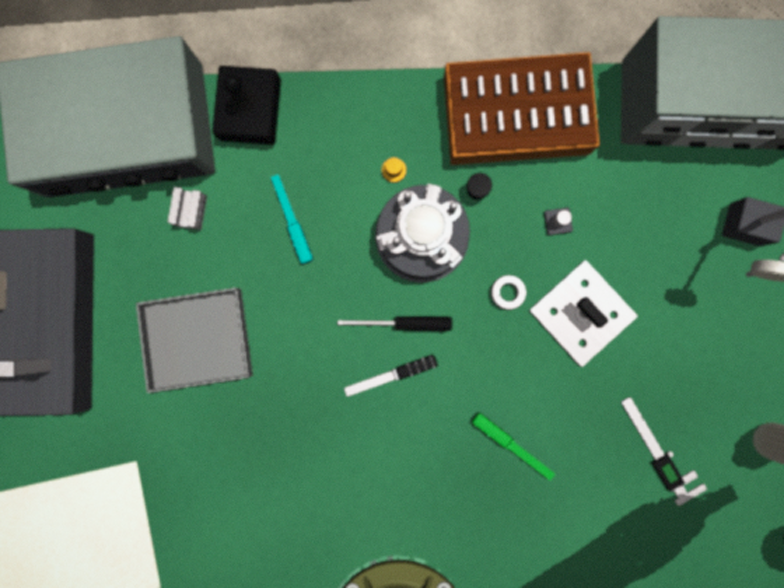

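View pics/side0.png

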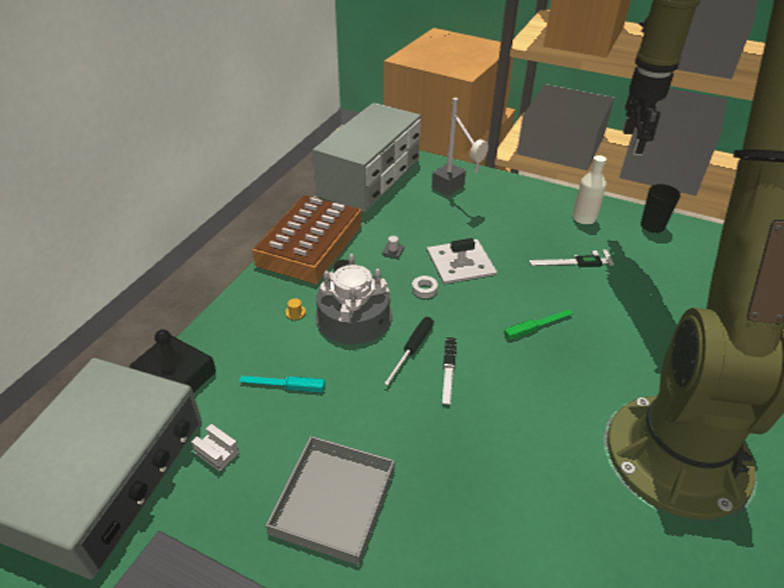

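Top view, in 784x588 pixels:
- The tray is at (194,340), the hub at (422,232) and the template at (583,313).
- Pry-bar candidates are the black-handled bar with a flat steel blade (392,375), the screwdriver (395,323), the turquoise bar (292,220), the green bar (513,445) and the caliper (665,450).
- (392,375) fits the description: black block handle, flat steel blade about 160 long. I'll confirm it in a crop along with the hub notch.

```bash
cat > h.py <<'E'
import numpy as np,cv2
from workcell import r
def cam(n):
    c=r.camera_model(n);return np.array(c["mtx"]),np.array(c["extrinsics"])
def ray(n,p):
    K,E=cam(n);d=E[:3,:3].T@np.linalg.solve(K,[p[0],p[1],1.]);return -E[:3,:3].T@E[:3,3],d
def onz(n,p,z):
    o,d=ray(n,p);return o+d*(z-o[2])/d[2]
def proj(n,X):
    K,E=cam(n);q=K@(E[:3,:3]@np.asarray(X,float)+E[:3,3]);return q[:2]/q[2]
E
python3 - <<'E'
from h import *
a=np.load("top0.npy")[125:290,235:345];b=np.load("side0.npy")[180:295,215:345]
A=cv2.resize(a[:,:,::-1],None,fx=3.6,fy=3.6,interpolation=cv2.INTER_CUBIC);B=cv2.resize(b[:,:,::-1],None,fx=3,fy=3,interpolation=cv2.INTER_CUBIC)
o=np.zeros((600,800,3),np.uint8);o[:A.shape[0],:A.shape[1]]=A;o[:B.shape[0],A.shape[1]+5:A.shape[1]+5+B.shape[1]]=B[:,:800-A.shape[1]-5]
cv2.imwrite("pics/crop1.png",o);print(A.shape,B.shape)
E
```

```text
(594, 396, 3) (345, 390, 3)
```

View pics/crop1.png

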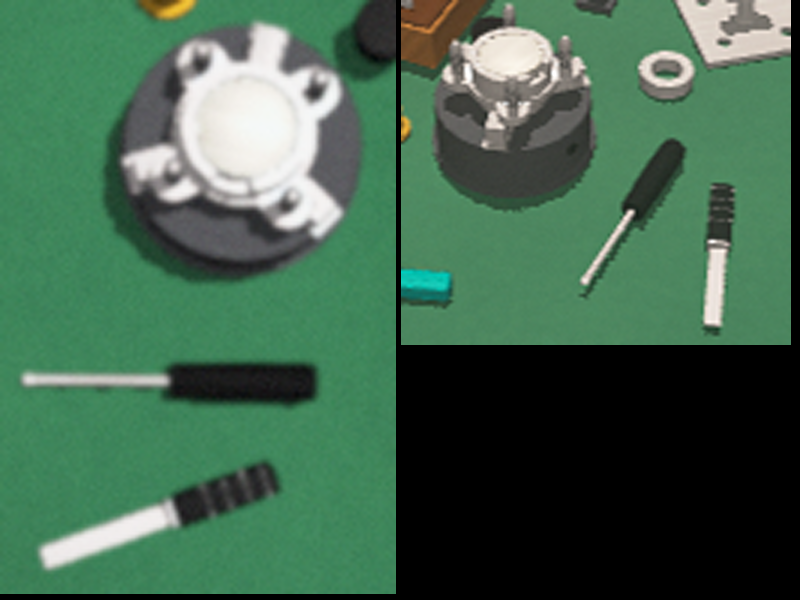

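The crop confirms the bar: its tip is at crop (45,557) and its handle end at (272,475), black ribbed with a flat blade. The notch is in the hub's near rim at crop (235,187), between the studs at (175,175) and (292,203). Next I'll measure everything.

Run:
```python
from h import *
a=np.load("top0.npy");hsv=cv2.cvtColor(a,cv2.COLOR_RGB2HSV);g=cv2.cvtColor(a,cv2.COLOR_RGB2GRAY)
def cs(m,x0,y0,x1,y1,mn=20):
    z=np.zeros_like(m);z[y0:y1,x0:x1]=m[y0:y1,x0:x1]
    return [c for c in cv2.findContours(z,cv2.RETR_EXTERNAL,cv2.CHAIN_APPROX_NONE)[0] if cv2.contourArea(c)>mn]
f=lambda p,z:np.round(onz("top",p,z),4)[:2]
m=((hsv[...,1]<80)&(g>120)).astype(np.uint8)*255
dk=((g<70)).astype(np.uint8)*255
for c in cs(m,240,258,295,290): b=cv2.boxPoints(cv2.minAreaRect(c)); print("blade",[f(p,.0103) for p in b])
for c in cs(dk,280,250,316,275): b=cv2.boxPoints(cv2.minAreaRect(c)); print("handle",[f(p,.018) for p in b])
for c in cs(m,370,180,460,265,500): b=cv2.boxPoints(cv2.minAreaRect(c)); print("templ",[f(p,.008) for p in b])
for c in cs(dk,405,205,440,240): b=cv2.boxPoints(cv2.minAreaRect(c)); print("grip",[f(p,.06) for p in b])
m2=((g>60)&(hsv[...,1]<60)).astype(np.uint8)*255
for c in cs(m2,90,200,185,285,500): b=cv2.boxPoints(cv2.minAreaRect(c)); print("tray",[f(p,.028) for p in b])
# hub studs/cap by eye from crop
e=lambda x,y:((x+.5)/3.6-.5+235,(y+.5)/3.6-.5+125)
st=np.array([f(e(*p),.126) for p in [(203,60),(322,88),(292,203),(175,175)]]);print("studs",st,st.mean(0));print([np.linalg.norm(s-st.mean(0)) for s in st])
print("cap",f(e(248,130),.116),"notch",f(e(235,187),.105))
c=st.mean(0);ang=[np.degrees(np.arctan2(*(s-c)[::-1])) for s in st];print(ang)
# base circle of the chuck
chk=((hsv[...,1]<60)&(g<110)&(g>20)).astype(np.uint8)*255
k=max(cs(chk,262,120,345,205,300),key=cv2.contourArea);(x,y),R=cv2.minEnclosingCircle(k);print("chuck",f((x,y),.058),R*.9/404)
```

```text
blade [array([0.4022, 0.0854]), array([ 0.4305, -0.003 ]), array([ 0.4117, -0.0091]), array([0.3835, 0.0792])]
handle [array([ 0.4338, -0.0046]), array([ 0.4533, -0.0675]), array([ 0.4318, -0.0741]), array([ 0.4123, -0.0113])]
templ [array([ 0.5236, -0.2279]), array([ 0.6096, -0.3275]), array([ 0.5091, -0.412 ]), array([ 0.4242, -0.3128])]
grip [array([ 0.5248, -0.2891]), array([ 0.54  , -0.3051]), array([ 0.5039, -0.3388]), array([ 0.4888, -0.3228])]
tray [array([0.5491, 0.4277]), array([0.5706, 0.2508]), array([0.4207, 0.23  ]), array([0.3993, 0.405 ])]
studs [[ 0.6899 -0.0284]
 [ 0.6719 -0.0968]
 [ 0.6055 -0.0777]
 [ 0.6232 -0.0108]] [ 0.647625 -0.053425]
[np.float64(0.04912663483284792), np.float64(0.04970579694562794), np.float64(0.04861883637027944), np.float64(0.04912709283073859)]
cap [ 0.6502 -0.054 ] notch [ 0.6184 -0.046 ]
[np.float64(30.62372622431066), np.float64(-60.76625970450761), np.float64(-150.0468244850126), np.float64(119.81359424833093)]
chuck [ 0.6466 -0.0502] 0.0757224167927657
```

```bash
cat >> h.py <<'E'
def to(p,yaw=None,R=None):
    """remaining turn (tool axes, rad) and shift (current tool axes, cm) to TCP p with tool down, tool x at yaw deg"""
    s=r.read_state();T=np.array(s["tool_rot"]);c=np.array(s["tool_pos"])
    if R is None:
        t=np.radians(yaw);R=np.array([[np.cos(t),np.sin(t),0],[np.sin(t),-np.cos(t),0],[0,0,-1]])
    v=cv2.Rodrigues(T.T@R)[0].ravel();d=np.asarray(p)-c
    print("t",round(s["time"],2),"tcp",c.round(4),"F",np.round(s["force"],1),"w",round(s["gripper_width"],4),"gf",round(s["grip_force"],1))
    print(" turn",v.round(4)," shift now",(T.T@d*100).round(2)," shift after turn",(R.T@d*100).round(2))
E
python3 -m creep '[[0,0,0,3.86,-4.32,0.8,0.5],[0,0,0,3.86,-4.32,0.8,0.5],[0,0,0,3.86,-4.32,0.8,0.5],[0,0,0,3.86,-4.32,0.8,0.5],[0,0,0,3.86,-4.32,0.8,0.5],[0,0,0,3.86,-4.32,0.8,0.5],[0,0,0,3.86,-4.32,0.8,0.5],[0,0,0,3.86,-4.32,0.8,0.5],[0,0,0,3.86,-4.32,0.8,0.5],[0,0,0,3.86,-4.32,0.8,0.5]]' 60
python3 -m creep '[[0,0,-0.165,0,0,0,0.5],[0,0,-0.165,0,0,0,0.5],[0,0,-0.165,0,0,0,0.5],[0,0,-0.165,0,0,0,0.5],[0,0,-0.165,0,0,0,0.5],[0,0,-0.165,0,0,0,0.5],[0,0,-0.165,0,0,0,0.5],[0,0,-0.165,0,0,0,0.5],[0,0,-0.165,0,0,0,0.5]]'
python3 -c "
from h import *
to([.4298,-.0299,.09],107.7);print(r.read_state()['joint_pos'])"
```

```text
time: 1.35
tool_pos: [0.4308, -0.0289, 0.151]
tool_rot: [[0.924, 0.382, 0.0], [0.382, -0.924, -0.0], [0.0, 0.0, -1.0]]
force: [1.5, -0.9, 0.4]
gripper_width: 0.0423
grip_force: 0.0
time: 2.48
tool_pos: [0.4302, -0.0306, 0.1511]
tool_rot: [[-0.307, 0.952, -0.001], [0.952, 0.307, 0.0], [0.0, -0.001, -1.0]]
force: [0.2, -0.1, 0.0]
gripper_width: 0.0426
grip_force: 0.0
t 2.48 tcp [ 0.4302 -0.0306  0.1511] F [ 0.2 -0.1  0. ] w 0.0426 gf 0.0
 turn [-0.0005 -0.0002  0.0034]  shift now [ 0.08 -0.01  6.11]  shift after turn [ 0.08 -0.02  6.11]
[ 34.74400868  22.23014887 -46.16610224 120.00520256  22.1239535
  46.41191583  -6.98356051]
```

```bash
python3 -m creep '[[0,0,0,0.08,0,4,0.5],[0,0,0,0,0,4,0.5],[0,0,0,0,0,4,0.5],[0,0,0,0,0,2,0.5],[0,0,0,0,0,0.6,0.5],[0,0,0,0,0,0,0.5]]' 100
python3 -m creep '[[0,0,0,0,0,0,0],[0,0,0,0,0,0,0],[0,0,0,0,0,0,0],[0,0,0,0,0,0,0]]' 100
python3 -m creep '[[0,0,0,0,0,-3,0],[0,0,0,0,0,-4,0],[0,0,0,0,0,-4,0],[0,0,0,0,0,-3,0],[0,0,0,0,0,-2,0],[0,0,0,0,0,0,0]]' 100
python3 - <<'E'
from h import *
ims=[]
for n in("top","side"):
    im=r.grab_frame(n);np.save(n+"1.npy",im);p=proj(n,r.read_state()["tool_pos"]).astype(int)
    x,y=np.clip(p[0]-55,0,450),np.clip(p[1]-60,0,300);ims.append(cv2.resize(im[y:y+120,x:x+110,::-1],None,fx=3.6,fy=3.6,interpolation=2));print(x,y)
cv2.imwrite("pics/g1.png",np.hstack(ims));to([.43,-.03,.155],107.7)
E
```

```text
time: 3.22
tool_pos: [0.4303, -0.0297, 0.0054]
tool_rot: [[-0.302, 0.953, -0.0], [0.953, 0.302, 0.0], [0.0, -0.0, -1.0]]
force: [0.1, 0.2, -0.4]
gripper_width: 0.0423
grip_force: 0.0
time: 3.72
tool_pos: [0.4307, -0.03, 0.0065]
tool_rot: [[-0.302, 0.953, 0.002], [0.953, 0.302, -0.001], [-0.001, 0.002, -1.0]]
force: [-1.9, 0.2, 8.7]
gripper_width: 0.019
grip_force: 98.2
time: 4.47
tool_pos: [0.4309, -0.0301, 0.1668]
tool_rot: [[-0.301, 0.954, 0.003], [0.954, 0.301, -0.001], [-0.002, 0.003, -1.0]]
force: [0.5, -1.1, -1.7]
gripper_width: 0.0192
grip_force: 98.7
240 208
269 151
t 4.58 tcp [ 0.4298 -0.0302  0.1651] F [-0.6 -0.1 -1.6] w 0.0192 gf 98.7
 turn [-0.0002  0.0005 -0.0026]  shift now [0.01 0.03 1.01]  shift after turn [0.01 0.03 1.01]
```

View pics/g1.png

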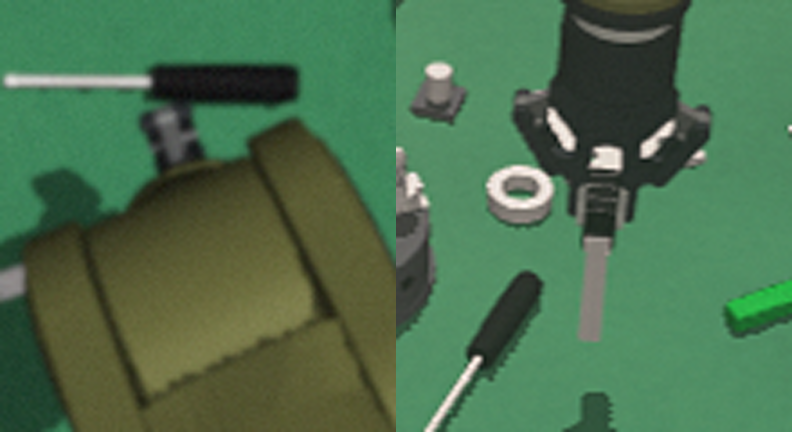

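The bar is held by its handle. In the side crop the blade hangs free with its tip edge at about (590,340), and it looks level. Next I'll triangulate the tip.

Run:
```python
from h import *
s=r.read_state();T=np.array(s["tool_rot"]);c=np.array(s["tool_pos"])
e=c+T@[.115,0,-.0025];P={}
for n in("top","side"):
    im=np.load(n+"1.npy");hsv=cv2.cvtColor(im,cv2.COLOR_RGB2HSV);g=im.mean(2)
    p=proj(n,e);print(n,"expected",p.round(1))
    m=((hsv[...,1]<60)&(g>85)).astype(np.uint8)*255;z=np.zeros_like(m);x,y=p.astype(int);z[y-22:y+22,x-22:x+22]=m[y-22:y+22,x-22:x+22]
    C=max(cv2.findContours(z,0,1)[0],key=cv2.contourArea);b=cv2.boxPoints(cv2.minAreaRect(C));print(b.round(1).tolist())
    # end mid: two box corners farthest along the blade direction
    d=p-proj(n,c+T@[.08,0,-.0025]);d/=np.linalg.norm(d);i=np.argsort(b@d)[-2:];P[n]=b[i].mean(0);print("tip",P[n])
A=[];B=[]
for n in P:
    o,d=ray(n,P[n]);d/=np.linalg.norm(d);M=np.eye(3)-np.outer(d,d);A.append(M);B.append(M@o)
X=np.linalg.solve(sum(A),sum(B));print("tip world",X.round(4),"tool",(T.T@(X-c)).round(4),"resid",[np.linalg.norm(a@X-b).round(4) for a,b in zip(A,B)])
```

```text
top expected [239.1 287.7]
[[236.6999969482422, 284.1000061035156], [245.6999969482422, 281.1000061035156], [248.10000610351562, 288.29998779296875], [239.10000610351562, 291.29998779296875]]
tip [237.90001 287.7    ]
side expected [321.8 244.3]
[[318.79998779296875, 244.89999389648438], [321.20001220703125, 221.39999389648438], [327.3999938964844, 222.0], [325.0, 245.5]]
tip [321.9307  245.19305]
tip world [0.3946 0.0816 0.1669] tool [ 0.1172  0.0002 -0.0019] resid [np.float64(0.0006), np.float64(0.0006)]
```

```bash
python3 -m creep '[[0,0,0.179,0,0,0,0],[0,0,0.179,0,0,0,0],[0,0,0.179,0,0,0,0],[0,0,0.179,0,0,0,0],[0,0,0.179,0,0,0,0],[0,0,0.179,0,0,0,0],[0,0,0.179,0,0,0,0]]' 100 >/dev/null
python3 -m creep '[[0,0,0.179,0,0,0,0],[0,0,0.179,0,0,0,0],[0,0,0.179,0,0,0,0],[0,0,0.179,0,0,0,0],[0,0,0.174,0,0,0,0],[0,0,0,0,0,0,0]]' 100
python3 - <<'E'
from h import *
to([.4779,-.0075,.0993],-15.1);print(r.read_state()["joint_pos"])
im=r.grab_frame("side");np.save("side2.npy",im)
# studs expected in side, crop for check of hub centre
for a in(45,135,225,315):
    t=np.radians(a-15.1);print(a,proj("side",[.6478+.05*np.cos(t),-.0533+.05*np.sin(t),.126]).round(1))
n=lambda x,z:[.6478-x*np.cos(np.radians(-15.1)),-.0533-x*np.sin(np.radians(-15.1)),z]
print("notch",proj("side",n(.038,.099)),"tip",proj("side",(np.array(r.read_state()["tool_pos"])+np.array(r.read_state()["tool_rot"])@[.116,0,-.002])))
c=im[175:255,215:295,::-1];c=cv2.resize(c,None,fx=7,fy=7,interpolation=2);cv2.imwrite("pics/s2.png",c)
E
```

```text
time: 6.2
tool_pos: [0.4295, -0.0296, 0.1643]
tool_rot: [[0.965, -0.26, -0.002], [-0.26, -0.965, -0.0], [-0.002, 0.001, -1.0]]
force: [-0.1, 0.1, -1.6]
gripper_width: 0.0192
grip_force: 98.8
t 6.2 tcp [ 0.4295 -0.0296  0.1643] F [-0.1  0.1 -1.6] w 0.0192 gf 98.8
 turn [0.0009 0.002  0.    ]  shift now [ 4.11 -3.4   6.49]  shift after turn [ 4.09 -3.4   6.5 ]
[  12.93615179   16.950078    -15.88068167  119.19377112    6.52272025
   44.77669122 -112.03528668]
45 [234.2 193.8]
135 [253.1 205.2]
225 [270.7 192.3]
315 [252.  181.6]
notch [262.91408885 206.46464743] tip [289.02903886 191.49435224]
```

View pics/s2.png

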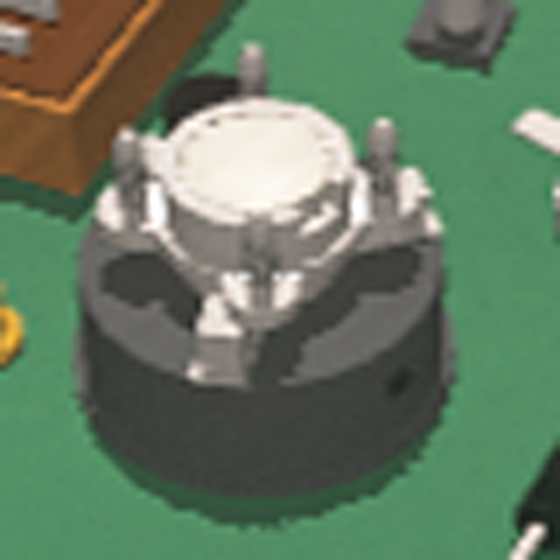

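Side crop: the stud tips are at (125,135), (252,48), (385,125) and (258,228), and the notch is at (325,215). That agrees with the prediction to about 1 px, so I take the hub centre as (.6485,-.053). Moving to the standoff now.

```bash
python3 -m creep '[[0,0.002,0,2.1,-1.7,0,0],[0,0,0,2.06,-1.74,0,0],[0,0,0,0,0,3,0],[0,0,0,0,0,2.5,0],[0,0,0,0,0,1,0],[0,0,0,0,0,0,0],[0,0,0,0,0,0,0]]' 100
python3 - <<'E'
from h import *
to([.4786,-.0072,.0993],-15.1)
im=r.grab_frame("side");np.save("side3.npy",im);c=im[170:250,225:325,::-1];c=cv2.resize(c,None,fx=7,fy=7,interpolation=2);cv2.imwrite("pics/s3.png",c)
E
```

```text
time: 7.12
tool_pos: [0.48, -0.0075, 0.101]
tool_rot: [[0.965, -0.262, 0.003], [-0.262, -0.965, -0.0], [0.003, -0.0, -1.0]]
force: [-0.5, -0.7, -0.9]
gripper_width: 0.0193
grip_force: 98.8
t 7.12 tcp [ 0.48   -0.0075  0.101 ] F [-0.5 -0.7 -0.9] w 0.0193 gf 98.8
 turn [-0.0004 -0.0031 -0.001 ]  shift now [-0.15  0.    0.17]  shift after turn [-0.15  0.    0.17]
```

View pics/s3.png

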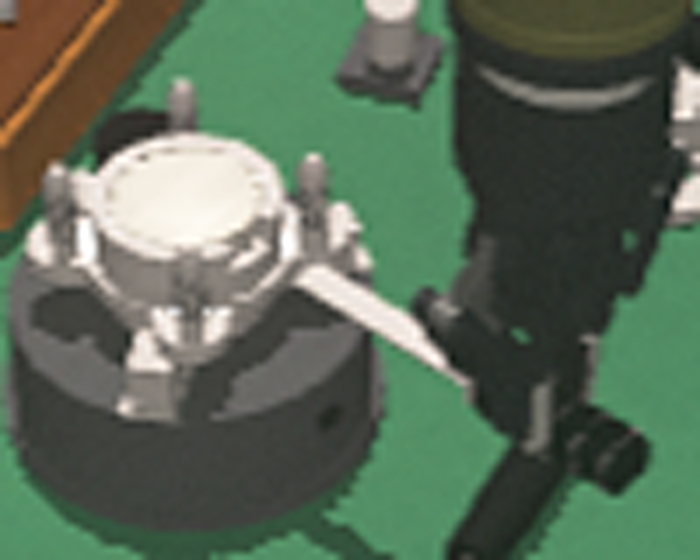

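Side crop: the blade at (300,275)-(470,380) points at the notch around (262,245), level. Next I'll set the height and insert it slowly.

```bash
python3 -m creep '[[0,-0.003,0,0,0,0.15,0],[0,0,0,0,0,0,0],[0,0,0,0,0,0,0]]' 100
python3 -m creep '[[0,0,0,0.7,0,0,0],[0,0,0,0.7,0,0,0],[0,0,0,0.6,0,0,0],[0,0,0,0.5,0,0,0],[0,0,0,0.3,0,0,0],[0,0,0,0,0,0,0],[0,0,0,0,0,0,0]]' 100
python3 -c "
from h import *
to([.6485-.132*.9655,-.053+.132*.2605,.0993],-15.1)"
```

```text
time: 7.55
tool_pos: [0.4796, -0.0076, 0.099]
tool_rot: [[0.965, -0.262, -0.001], [-0.262, -0.965, 0.0], [-0.001, -0.0, -1.0]]
force: [-0.4, -0.1, -1.1]
gripper_width: 0.0193
grip_force: 98.8
time: 8.43
tool_pos: [0.5063, -0.0148, 0.0988]
tool_rot: [[0.965, -0.262, -0.001], [-0.262, -0.965, 0.0], [-0.001, 0.0, -1.0]]
force: [0.2, 0.1, -0.9]
gripper_width: 0.0192
grip_force: 98.8
t 8.43 tcp [ 0.5063 -0.0148  0.0988] F [ 0.2  0.1 -0.9] w 0.0192 gf 98.8
 turn [ 0.      0.0013 -0.0016]  shift now [ 1.52 -0.02 -0.05]  shift after turn [ 1.52 -0.02 -0.05]
```

```bash
python3 -m creep '[[0,0.001,-0.002,0.5,0,-0.03,0],[0,0,0,0.5,0,0,0],[0,0,0,0.3,0,0,0],[0,0,0,0,0,0,0],[0,0,0,0,0,0,0]]' 100
python3 -c "
from h import *
to([.6485-.132*.9655,-.053+.132*.2605,.0993],-15.1)"
```

```text
time: 9.05
tool_pos: [0.5189, -0.0182, 0.099]
tool_rot: [[0.966, -0.26, -0.0], [-0.26, -0.966, 0.0], [-0.0, 0.0, -1.0]]
force: [-0.1, 0.2, -1.4]
gripper_width: 0.0189
grip_force: 98.8
t 9.05 tcp [ 0.5189 -0.0182  0.099 ] F [-0.1  0.2 -1.4] w 0.0189 gf 98.8
 turn [0.     0.0003 0.0004]  shift now [ 0.22 -0.02 -0.03]  shift after turn [ 0.22 -0.02 -0.03]
```

```bash
python3 -m creep '[[0,0,0,0.1,0,0,0],[0,0,0,0.1,0,0,0],[0,0,0,0,0,0,0],[0,0,0,0,0,0,0]]' 100
python3 -m creep '[[0,0,0,0.1,0,0,0],[0,0,0,0,0,0,0],[0,0,0,0,0,0,0]]' 100
```

```text
time: 9.55
tool_pos: [0.521, -0.0187, 0.0991]
tool_rot: [[0.966, -0.26, -0.0], [-0.26, -0.966, 0.0], [-0.0, -0.0, -1.0]]
force: [0.2, -0.2, -1.6]
gripper_width: 0.019
grip_force: 98.8
time: 9.93
tool_pos: [0.5219, -0.0191, 0.0991]
tool_rot: [[0.966, -0.26, -0.0], [-0.26, -0.966, 0.0], [-0.0, -0.0, -1.0]]
force: [-0.4, 0.2, -1.2]
gripper_width: 0.0192
grip_force: 98.8
```

```bash
python3 -m creep '[[0,0,0,0.1,0,0,0],[0,0,0,0,0,0,0],[0,0,0,0,0,0,0]]' 100
python3 -m creep '[[0,0,0,0.1,0,0,0],[0,0,0,0,0,0,0],[0,0,0,0,0,0,0]]' 100
```

```text
time: 10.3
tool_pos: [0.523, -0.0193, 0.0991]
tool_rot: [[0.966, -0.26, 0.0], [-0.26, -0.966, 0.0], [0.0, -0.0, -1.0]]
force: [-0.3, 0.5, -1.1]
gripper_width: 0.0191
grip_force: 98.8
time: 10.68
tool_pos: [0.5239, -0.0196, 0.0991]
tool_rot: [[0.966, -0.26, -0.0], [-0.26, -0.966, 0.0], [-0.0, 0.0, -1.0]]
force: [0.7, -0.6, -2.1]
gripper_width: 0.0193
grip_force: 98.8
```

```bash
python3 -m creep '[[0,0,0,0.1,0,0,0],[0,0,0,0,0,0,0],[0,0,0,0,0,0,0]]' 100
python3 -m creep '[[0,0,0,0.1,0,0,0],[0,0,0,0,0,0,0],[0,0,0,0,0,0,0]]' 100 | grep -v rot
python3 - <<'E'
from h import *
im=r.grab_frame("side");c=im[170:250,225:325,::-1];c=cv2.resize(c,None,fx=7,fy=7,interpolation=2);cv2.imwrite("pics/s4.png",c)
E
```

```text
time: 11.05
tool_pos: [0.5249, -0.0198, 0.0991]
tool_rot: [[0.966, -0.26, -0.0], [-0.26, -0.966, 0.0], [-0.0, -0.0, -1.0]]
force: [-0.3, 1.1, -0.9]
gripper_width: 0.0192
grip_force: 98.8
time: 11.42
tool_pos: [0.5258, -0.0201, 0.0991]
force: [0.3, -0.8, -1.0]
gripper_width: 0.0191
grip_force: 98.8
```

View pics/s4.png

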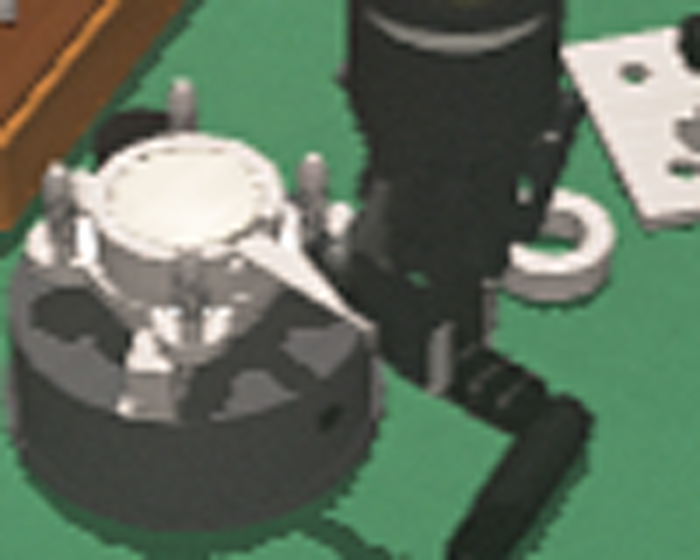

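The side crop shows the blade inside the notch at (255,245), with no contact yet. I'll creep on to the end stop.

```bash
python3 -m creep '[[0,0,0,0.1,0,0,0],[0,0,0,0,0,0,0],[0,0,0,0,0,0,0]]' 100 | grep -v rot
python3 -c "
from h import *
im=np.load('side3.npy');im2=r.grab_frame('side')
s=r.read_state();T=np.array(s['tool_rot']);c=np.array(s['tool_pos'])
print('handle front proj',proj('side',c+T@[.025,0,-.0022]),'crop',(proj('side',c+T@[.025,0,-.0022])-[225,170])*7)
b=np.array([-.9655,.2605]);
for C in([.6485,-.053],[.652,-.054]):
  for q in(.0305,.038): print(C,q,(proj('side',[*(np.array(C)+q*b),.099])-[225,170])*7)
"
```

```text
time: 11.85
tool_pos: [0.5269, -0.0204, 0.0991]
force: [0.9, 0.2, -1.1]
gripper_width: 0.019
grip_force: 98.8
handle front proj [280.13957084 216.21555918] crop [385.97699591 323.50891427]
[0.6485, -0.053] 0.0305 [249.31548745 246.7288734 ]
[0.6485, -0.053] 0.038 [263.45990406 255.18323769]
[0.652, -0.054] 0.0305 [242.57416336 242.57583318]
[0.652, -0.054] 0.038 [256.67782908 251.00547279]
```

```bash
python3 -m creep '[[0,0,0,0.1,0,0,0],[0,0,0,0,0,0,0],[0,0,0,0,0,0,0]]' 100 | grep -v rot
python3 -m creep '[[0,0,0,0.1,0,0,0],[0,0,0,0,0,0,0],[0,0,0,0,0,0,0]]' 100 | grep -v rot
```

```text
time: 12.28
tool_pos: [0.5272, -0.0205, 0.0989]
force: [-3.2, -0.3, -0.6]
gripper_width: 0.0191
grip_force: 98.8
time: 12.65
tool_pos: [0.5273, -0.0206, 0.0987]
force: [-5.4, 1.9, -1.5]
gripper_width: 0.0193
grip_force: 98.9
```

The tip touches the leg (end stop). I'll back off about 1 mm, lower onto the edge, and start levering.

```bash
python3 -m creep '[[0,0,0,-0.25,0,0.05,0],[0,0.05,0,0.012,0,0.47,0],[0,0.05,0,0.012,0,0.47,0],[0,0.05,0,0.012,0,0.47,0],[0,0,0,0,0,0,0],[0,0,0,0,0,0,0]]' 110
python3 -c "
from h import *
s=r.read_state();T=np.array(s['tool_rot']);print(np.degrees(np.arcsin(T[2,0])),(np.array(s['tool_pos'])+T@[.094,0,-.001]).round(4), 'was',[round(v,4) for v in (.5263+.094*.966,-.0202-.094*.26,.1)])"
```

```text
time: 13.4
tool_pos: [0.5275, -0.0204, 0.0847]
tool_rot: [[0.955, -0.26, 0.143], [-0.257, -0.966, -0.039], [0.149, 0.0, -0.989]]
force: [-1.1, -0.1, -2.2]
gripper_width: 0.0187
grip_force: 111.6
8.544068891220236 [ 0.6171 -0.0445  0.0997] was [0.6171, -0.0446, 0.1]
```

```bash
python3 -m creep '[[0,0.05,0,0.012,0,0.47,0],[0,0.05,0,0.012,0,0.47,0],[0,0.05,0,0.012,0,0.47,0],[0,0.05,0,0.012,0,0.47,0],[0,0,0,0,0,0,0]]' 110
python3 -m creep '[[0,0.05,0,0.012,0,0.47,0],[0,0.05,0,0.012,0,0.47,0],[0,0.03,0,0.007,0,0.28,0],[0,0,0,0,0,0,0],[0,0,0,0,0,0,0]]' 110
python3 -c "
from h import *
s=r.read_state();T=np.array(s['tool_rot']);print(np.degrees(np.arcsin(T[2,0])),(np.array(s['tool_pos'])+T@[.094,0,-.001]).round(4))
im=r.grab_frame('side');c=im[170:250,225:325,::-1];c=cv2.resize(c,None,fx=7,fy=7,interpolation=2);cv2.imwrite('pics/s5.png',c)"
```

```text
time: 14.02
tool_pos: [0.5308, -0.0233, 0.0701]
tool_rot: [[0.918, -0.261, 0.299], [-0.246, -0.965, -0.088], [0.312, 0.007, -0.95]]
force: [-2.4, 0.0, -3.3]
gripper_width: 0.0184
grip_force: 111.5
time: 14.65
tool_pos: [0.5464, -0.0258, 0.0897]
tool_rot: [[0.896, -0.264, 0.357], [-0.237, -0.964, -0.119], [0.376, 0.023, -0.926]]
force: [-10.7, 0.5, -6.5]
gripper_width: 0.0185
grip_force: 111.5
22.09586691556544 [ 0.6302 -0.0479  0.126 ]
```

View pics/s5.png

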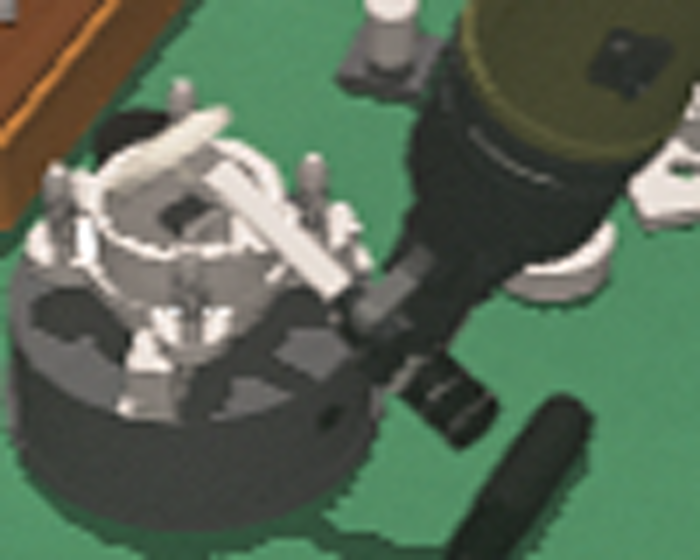

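The arm ran off its commanded path: the bar rose and tipped the cap up, with its edge at crop (215,120). I'll check the joints before withdrawing.

```bash
python3 -c "
from h import *
s=r.read_state();print(np.round(s['joint_pos'],1),np.round(s['dq'],1),s['tool_pos'],s['force'],s['time'])
to([.5308,-.0233,.0701],-15.1)
im=r.grab_frame('top');c=im[125:185,260:350,::-1];c=cv2.resize(c,None,fx=7,fy=7,interpolation=2);cv2.imwrite('pics/t5.png',c)"
```

```text
[  -6.3   25.6    0.9  128.3   56.2   10.2 -164.9] [ 0.   0.  -0.  -0.1  0.   0.   0.1] [ 0.54641329 -0.02583507  0.0897577 ] [-10.81942283   0.46932717  -6.06924321] 14.7
t 14.7 tcp [ 0.5464 -0.0258  0.0898] F [-10.8   0.5  -6.1] w 0.0186 gf 111.6
 turn [ 0.0229 -0.3857  0.0006]  shift now [-2.2   0.12  1.23]  shift after turn [-1.57  0.16  1.97]
```

```bash
python3 -m creep '[[0,0,0,-0.4,0,0,0],[0,0,0,-0.4,0,0,0],[0,0,0,-0.4,0,0,0],[0,0,0,-0.2,0,0,0],[0,0,0,0,0,0,0],[0,0,0,0,0,0,0]]' 110
python3 -c "
from h import *
s=r.read_state();print(np.round(s['joint_pos'],1));T=np.array(s['tool_rot']);print((np.array(s['tool_pos'])+T@[.094,0,-.001]).round(4))
im=r.grab_frame('side');c=im[170:250,225:325,::-1];c=cv2.resize(c,(490,392),interpolation=2)
b=r.grab_frame('top')[130:186,265:321,::-1];b=cv2.resize(b,(392,392)[:2],interpolation=2)[:,:305]
cv2.imwrite('pics/s6.png',np.hstack([c,b]))"
```

```text
time: 15.5
tool_pos: [0.5401, -0.0214, 0.0916]
tool_rot: [[0.896, -0.262, 0.357], [-0.235, -0.965, -0.117], [0.375, 0.021, -0.927]]
force: [-2.8, -1.5, -7.9]
gripper_width: 0.0183
grip_force: 111.0
[  -7.2   25.     1.3  129.1   56.2   10.1 -165.4]
[ 0.624  -0.0434  0.1278]
```

View pics/s6.png

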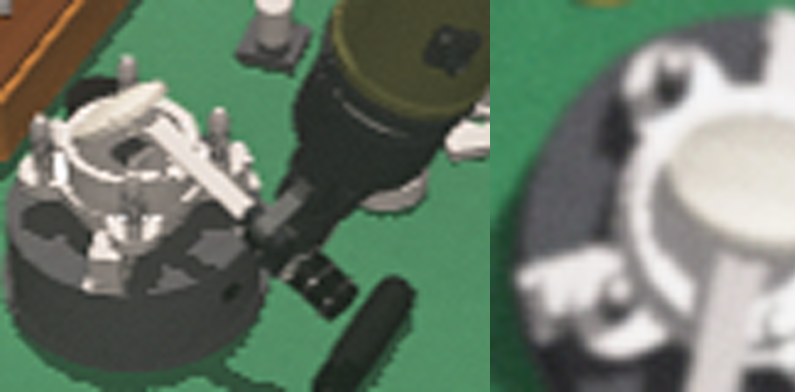

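Side and top crops: the cap is propped up on the blade tip at side crop (150,125), its far edge still in the hub. I'll lower it gently while easing the bar back and off the joint limits.

```bash
python3 -m creep '[[0,-0.05,0,-0.23,0,-0.1,0],[0,-0.05,0,-0.23,0,-0.1,0],[0,-0.05,0,-0.23,0,-0.13,0],[0,0,0,0,0,0,0]]' 110
python3 -m creep '[[0,-0.05,0,-0.23,0,-0.13,0],[0,-0.05,0,-0.23,0,-0.13,0],[0,-0.05,0,-0.23,0,-0.13,0],[0,-0.04,0,-0.23,0,-0.13,0],[0,0,0,0,0,0,0]]' 110
python3 -c "
from h import *
s=r.read_state();print(np.round(s['joint_pos'],1));to([.5243,-.0197,.1005],-15.1)
T=np.array(s['tool_rot']);print((np.array(s['tool_pos'])+T@[.116,0,-.002]).round(4))"
```

```text
time: 16.1
tool_pos: [0.5343, -0.0188, 0.0933]
tool_rot: [[0.939, -0.262, 0.222], [-0.25, -0.965, -0.079], [0.235, 0.019, -0.972]]
force: [-4.1, 1.4, -2.6]
gripper_width: 0.0187
grip_force: 111.7
time: 16.73
tool_pos: [0.5259, -0.0167, 0.0969]
tool_rot: [[0.964, -0.263, 0.043], [-0.261, -0.965, -0.032], [0.05, 0.02, -0.999]]
force: [-0.4, -0.2, -2.3]
gripper_width: 0.0184
grip_force: 111.7
[  18.6   30.4  -30.8  113.1   26.8   41.  -134. ]
t 16.73 tcp [ 0.5259 -0.0167  0.0969] F [-0.4 -0.2 -2.3] w 0.0184 gf 111.7
 turn [ 0.0199 -0.0504 -0.0018]  shift now [-0.06  0.34 -0.35]  shift after turn [-0.08  0.33 -0.36]
[ 0.6377 -0.047   0.1048]
```

```bash
python3 -m creep '[[0,0,0,-0.5,0,0,0],[0,0,0,-0.7,0,0,0],[0,0,0,-0.9,0,0,0],[0,0,0,-1,0,0,0],[0,0,0,-1.2,0,0,0],[0,0,0,-1.5,0,0,0],[0,-0.05,0,-1.5,0,0,0],[0.02,0,0,0,0,-1,0],[0,0,0,0,0,-2,0],[0,0,0,0,0,-2,0]]' 110
python3 - <<'E'
from h import *
to([.43,-.03,.16],107.7)
s=r.grab_frame("side");t=r.grab_frame("top");np.save("side7.npy",s);np.save("top7.npy",t)
# cap now: cream colour, compare its blob with that at the start
for n,i0,i1 in(("side","side0.npy",s),("top","top0.npy",t)):
    for im in(np.load(i0),i1):
        x,y=proj(n,[.651,-.0538,.112]).astype(int);w=im[y-30:y+30,x-30:x+30].astype(int)
        m=((w.min(2)>150)&(w[...,0]-w[...,2]>14)&(w[...,0]-w[...,1]<30)).astype(np.uint8)
        C=cv2.findContours(m,0,1)[0]
        if C:
            C=max(C,key=cv2.contourArea);q=cv2.fitEllipse(C);print(n,np.round(np.array(q[0])+[x-30,y-30],1),np.round(q[1],1),round(q[2]),cv2.contourArea(C))
E
```

```text
time: 17.98
tool_pos: [0.4523, 0.0026, 0.1432]
tool_rot: [[0.965, -0.262, -0.006], [-0.262, -0.965, 0.0], [-0.005, 0.001, -1.0]]
force: [0.7, -0.3, -1.1]
gripper_width: 0.0185
grip_force: 111.6
t 17.98 tcp [0.4523 0.0026 0.1432] F [ 0.7 -0.3 -1.1] w 0.0185 gf 111.6
 turn [-0.0051  0.0047 -2.1449]  shift now [-1.31  3.74 -1.67]  shift after turn [-2.43 -3.12 -1.68]
side [250.2 197.7] [16.2 28. ] 85 341.0
side [250.3 197.5] [15.8 28. ] 89 244.5
top [291.5 162.5] [ 1.  19.3] 0 0.5Traceback (most recent call last):
  File "<stdin>", line 11, in <module>
cv2.error: OpenCV(4.12.0) /io/opencv/modules/imgproc/src/shapedescr.cpp:361: error: (-201:Incorrect size of input array) There should be at least 5 points to fit the ellipse in function 'fitEllipseNoDirect'
```

```bash
python3 -m creep '[[0,0,-0.179,0,0,0,0],[0,0,-0.179,0,0,0,0],[0,0,-0.179,0,0,0,0],[0,0,-0.179,0,0,0,0],[0,0,-0.179,0,0,0,0],[0,0,-0.179,0,0,0,0],[0,0,-0.179,0,0,0,0]]' 100 >/dev/null
python3 -m creep '[[0,0,-0.179,0,0,0,0],[0,0,-0.179,0,0,0,0],[0,0,-0.179,0,0,0,0],[0,0,-0.179,0,0,0,0],[0,0,-0.176,-2.5,-3.2,0,0],[0,0,0,0,0,0,0],[0,0,0,0,0,0,0]]' 100 | grep time
python3 - <<'E'
from h import *
to([.43,-.03,.0065],107.7)
E
```

```text
time: 19.82
t 19.82 tcp [ 0.4248 -0.0263  0.1425] F [ 0.7  1.1 -1.6] w 0.0186 gf 111.7
 turn [-0.0044 -0.0023 -0.0017]  shift now [-0.54  0.45 13.6 ]  shift after turn [-0.51  0.39 13.6 ]
```

```bash
python3 -m creep '[[-0.004,-0.002,0,-0.51,0.4,2,0],[0,0,0,0,0,4,0],[0,0,0,0,0,4,0],[0,0,0,0,0,2.5,0],[0,0,0,0,0,0.4,0],[0,0,0,0,0,0.2,0],[0,0,0,0,0,0,0]]' 100 
python3 -m creep '[[0,0,0,0,0,0.2,0],[0,0,0,0,0,0.1,0],[0,0,0,0,0,0,0]]' 40
```

```text
time: 20.7
tool_pos: [0.4308, -0.0298, 0.0127]
tool_rot: [[-0.304, 0.953, 0.001], [0.953, 0.304, -0.0], [-0.001, 0.001, -1.0]]
force: [0.0, 0.1, -0.9]
gripper_width: 0.0186
grip_force: 111.6
time: 21.08
tool_pos: [0.4301, -0.0302, 0.009]
tool_rot: [[-0.304, 0.953, -0.0], [0.953, 0.304, -0.0], [-0.0, -0.0, -1.0]]
force: [-0.1, -0.3, -0.5]
gripper_width: 0.0188
grip_force: 111.6
```

```bash
python3 -m creep '[[0,0,0,0,0,0.2,0],[0,0,0,0,0,0,0],[0,0,0,0,0,0,0.45],[0,0,0,0,0,0,0.45],[0,0,0,0,0,-2,0.45],[0,0,0,0,0,-4,0.45],[0,0,0,0,0,-6,0.45],[0,0,0,0,0,-6,0.45],[0,0,0,0,0,0,0.45]]' 40
python3 - <<'E'
from h import *
s=r.grab_frame("side");t=r.grab_frame("top");np.save("side8.npy",s);np.save("top8.npy",t)
a=cv2.resize(s[172:232,215:285,::-1],(455,390),interpolation=2);b=cv2.resize(t[135:190,275:330,::-1],(340,340),interpolation=2)
o=np.zeros((390,795,3),np.uint8);o[:,:455]=a;o[:340,455:]=b;cv2.imwrite("pics/c8.png",o)
E
```

```text
time: 22.2
tool_pos: [0.4322, -0.0293, 0.1905]
tool_rot: [[-0.303, 0.953, 0.006], [0.953, 0.303, -0.001], [-0.003, 0.006, -1.0]]
force: [-0.4, 0.5, -1.3]
gripper_width: 0.0383
grip_force: 0.0
```

View pics/c8.png

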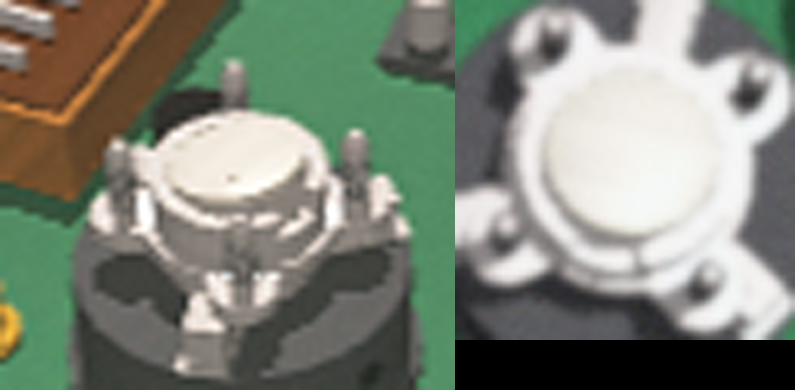

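The cap is held up tilted: its notch side is raised at side crop (235,180), and in the top crop the cap circle is centred at (632,150). Now the hub and cap centres by rays, and a check that the bar lies on the bench.

Run:
```python
from h import *
f=lambda x,y:((x-455)/6.18+275-.4,y/6.18+135-.4)
print("rim circle",onz("top",f(633,169),.109).round(4),"cap",onz("top",f(632,150),.118).round(4))
print("studs",np.mean([onz("top",f(*p),.124) for p in[(555,36),(750,82),(705,282),(503,233)]],0).round(4))
def tri(P):
    A=[];B=[]
    for n in P:
        o,d=ray(n,P[n]);d/=np.linalg.norm(d);M=np.eye(3)-np.outer(d,d);A.append(M);B.append(M@o)
    X=np.linalg.solve(sum(A),sum(B));return X.round(4),[np.linalg.norm(a@X-b).round(4) for a,b in zip(A,B)]
print("cap tri home",tri({"top":((248+.5)/3.6-.5+235,(130+.5)/3.6-.5+125),"side":(250.2,197.7)}),"side onz",onz("side",(250.2,197.7),.112).round(4))
g=lambda x,y:(x/6.5+215-.4,y/6.5+172-.4)
S=[(118,145),(234,65),(356,135)];Tt=[(555,36),(750,82),(705,282)]
for a,b in zip(S,Tt): print("stud tri",tri({"side":g(*a),"top":f(*b)}))
S=np.array([onz("side",g(*a),.125) for a in S]);print(S.round(4),"mid of opposite studs 1,3 side:",((S[0]+S[2])/2).round(4))
# bar on bench
t=np.load("top8.npy");h=cv2.cvtColor(t,cv2.COLOR_RGB2HSV);m=((h[...,1]<80)&(t.mean(2)>110)).astype(np.uint8);z=np.zeros_like(m);z[255:295,238:290]=m[255:295,238:290]
for c in cv2.findContours(z,0,1)[0]:
    if cv2.contourArea(c)>30: print("blade",[onz("top",p,.0103)[:2].round(4) for p in cv2.boxPoints(cv2.minAreaRect(c))])
p=r.read_state();to([.650,-.0535,.17],164.9)
```

```text
rim circle [ 0.6489 -0.054   0.109 ] cap [ 0.6538 -0.0534  0.118 ]
studs [ 0.65   -0.0517  0.124 ]
cap tri home (array([ 0.6538, -0.0538,  0.1059]), [np.float64(0.0019), np.float64(0.0019)]) side onz [ 0.6522 -0.0472  0.112 ]
stud tri (array([ 0.6935, -0.0274,  0.1249]), [np.float64(0.0015), np.float64(0.0015)])
stud tri (array([ 0.6745, -0.0929,  0.1279]), [np.float64(0.0004), np.float64(0.0004)])
stud tri (array([ 0.6074, -0.0763,  0.126 ]), [np.float64(0.0002), np.float64(0.0002)])
[[ 0.6951 -0.027   0.125 ]
 [ 0.6767 -0.0959  0.125 ]
 [ 0.6081 -0.0772  0.125 ]] mid of opposite studs 1,3 side: [ 0.6516 -0.0521  0.125 ]
blade [array([0.3996, 0.0819]), array([0.4241, 0.0181]), array([0.4086, 0.0121]), array([0.3841, 0.0758])]
t 22.3 tcp [ 0.4301 -0.0306  0.1871] F [-0.9 -0.6 -0.6] w 0.0384 gf 0.0
 turn [-0.001   0.0013 -0.9991]  shift now [-8.85 20.26  1.71]  shift after turn [-21.83   3.51   1.71]
```

Stud triangulation gives the hub centre (.651,-.0525) and yaw -15.1 (radius .0495, height .126, as expected). The bar is back on the bench. Now the cap.

```bash
python3 -m creep '[[0,0,-0.1665,0,0,0,1],[0,0,-0.1665,0,0,0,1],[0,0,-0.1665,0,0,0,1],[0,0,-0.1665,0,0,0,1],[0,0,-0.1665,0,0,0,1],[0,0,-0.1665,-4,0.6,0,1],[0,0,0,-6,1,0,1],[0,0,0,-6,1,0,1],[0,0,0,-5.5,0.9,0,1],[0,0,0,0,0,0,1]]' 40 | grep time
python3 -m creep '[[0,0,0,0,0,0,1],[0,0,0,0,0,0,1]]' | grep time
python3 -c "
from h import *
to([.651,-.0527,.130],164.9);print(np.round(r.read_state()['joint_pos'],1))"
```

```text
time: 23.55
time: 23.8
t 23.8 tcp [ 0.6444 -0.0585  0.1863] F [-0.2  0.6  0.5] w 0.0854 gf 0.0
 turn [-0.0016 -0.0014  0.0021]  shift now [-0.49  0.74  5.63]  shift after turn [-0.48  0.74  5.63]
[ 37.7  48.  -71.1  85.6  45.7  79.2  38.9]
```

```bash
python3 -m creep '[[-0.002,-0.001,0.002,-0.48,0.74,2,1],[0,0,0,0,0,2,1],[0,0,0,0,0,1.6,1],[0,0,0,0,0,0,1],[0,0,0,0,0,1,1],[0,0,0,0,0,0.8,1],[0,0,0,0,0,0.5,1],[0,0,0,0,0,0,1],[0,0,0,0,0,0,1]]' 40
python3 -c "
from h import *
to([.651,-.0527,.1055],164.9)"
```

```text
time: 24.92
tool_pos: [0.6523, -0.0526, 0.1081]
tool_rot: [[-0.965, 0.262, 0.001], [0.262, 0.965, 0.001], [-0.001, 0.002, -1.0]]
force: [0.1, 0.6, 0.9]
gripper_width: 0.0854
grip_force: 0.0
t 24.93 tcp [ 0.6523 -0.0526  0.1081] F [0.1 0.6 0.9] w 0.0854 gf 0.0
 turn [ 0.0017  0.001  -0.0013]  shift now [ 0.13 -0.04  0.26]  shift after turn [ 0.13 -0.04  0.26]
```

```bash
python3 -m creep '[[0,0,0,0.1,0,0,0.78],[0,0,0,0,0,0,0.78],[0,0,0,0,0,0.15,0.78],[0,0,0,0,0,0.1,0.78],[0,0,0,0,0,0,0.78]]' 40
python3 -m creep '[[0,0,0,0,0,0,0.5],[0,0,0,0,0,0,0.5],[0,0,0,0,0,0,0.5],[0,0,0,0,0,0,0.5]]' 40
```

```text
time: 25.55
tool_pos: [0.6511, -0.0525, 0.1052]
tool_rot: [[-0.965, 0.262, 0.001], [0.262, 0.965, 0.001], [-0.0, 0.001, -1.0]]
force: [0.3, -0.6, -0.4]
gripper_width: 0.0664
grip_force: 0.0
time: 26.05
tool_pos: [0.6511, -0.0524, 0.1056]
tool_rot: [[-0.965, 0.262, 0.001], [0.262, 0.965, 0.001], [-0.001, 0.001, -1.0]]
force: [-3.2, -1.0, 5.5]
gripper_width: 0.0563
grip_force: 41.9
```

```bash
python3 -m creep '[[0,0,0,0,0,0,0.4],[0,0,0,0,0,-0.3,0.4],[0,0,0,0,0,-0.5,0.4],[0,0,0,0,0,-0.7,0.4],[0,0,0,0,0,-1,0.4],[0,0,0,0,0,-1.5,0.4],[0,0,0,0,0,-3,0.4],[0,0,0,0,0,-3,0.4],[0,0,0,0,0,0,0.4]]' 60
python3 -c "
from h import *
to([.485,.328,.2],164.9)"
```

```text
time: 27.18
tool_pos: [0.6522, -0.0516, 0.2089]
tool_rot: [[-0.965, 0.262, 0.006], [0.262, 0.965, 0.002], [-0.005, 0.003, -1.0]]
force: [-0.4, 0.4, -1.9]
gripper_width: 0.0552
grip_force: 63.4
t 27.18 tcp [ 0.6522 -0.0516  0.2089] F [-0.4  0.4 -1.9] w 0.0552 gf 63.4
 turn [ 0.0034  0.0051 -0.001 ]  shift now [26.07 32.26  0.87]  shift after turn [26.03 32.29  0.89]
```

```bash
python3 -m creep '[[0,0,0,3.25,4.03,0,0.4],[0,0,0,3.25,4.03,0,0.4],[0,0,0,3.25,4.03,0,0.4],[0,0,0,3.25,4.03,0,0.4],[0,0,0,3.25,4.03,0,0.4],[0,0,0,3.25,4.03,0,0.4],[0,0,0,3.25,4.03,0,0.4],[0,0,0,3.25,4.03,0,0.4],[0,0,0,0,0,3,0.4],[0,0,0,0,0,3,0.4]]' 60
python3 -c "
from h import *
to([.485,.328,.03],164.9)"
```

```text
time: 28.42
tool_pos: [0.484, 0.3274, 0.145]
tool_rot: [[-0.966, 0.26, 0.002], [0.26, 0.966, 0.001], [-0.001, 0.002, -1.0]]
force: [0.6, -0.5, -0.9]
gripper_width: 0.0553
grip_force: 63.4
t 28.43 tcp [0.484  0.3274 0.145 ] F [ 0.6 -0.5 -0.9] w 0.0553 gf 63.4
 turn [0.0015 0.0012 0.0006]  shift now [-0.07  0.06 11.5 ]  shift after turn [-0.08  0.08 11.5 ]
```

```bash
python3 -m creep '[[0,0,0,0,0,4,0.4],[0,0,0,0,0,4,0.4],[0,0,0,0,0,3,0.4],[0,0,0,0,0,0.8,0.4],[0,0,0,0,0,0.4,0.4],[0,0,0,0,0,0.3,0.4],[0,0,0,0,0,0,0.4]]' 60
python3 -m creep '[[0,0,0,0,0,0.2,0.4],[0,0,0,0,0,0.2,0.4],[0,0,0,0,0,0,0.4]]' 60
```

```text
time: 29.3
tool_pos: [0.485, 0.3271, 0.0214]
tool_rot: [[-0.965, 0.262, 0.002], [0.262, 0.965, 0.002], [-0.001, 0.002, -1.0]]
force: [0.4, -0.5, -0.2]
gripper_width: 0.0551
grip_force: 63.5
time: 29.68
tool_pos: [0.4847, 0.3268, 0.0166]
tool_rot: [[-0.965, 0.262, 0.001], [0.262, 0.965, 0.001], [-0.001, 0.001, -1.0]]
force: [-0.1, -0.3, -0.7]
gripper_width: 0.0551
grip_force: 63.5
```

Release, rise, and go to the template.

```bash
python3 -m creep '[[0,0,0,0,0,0.2,0.4],[0,0,0,0,0,0,0.4],[0,0,0,0,0,0,0.9],[0,0,0,0,0,0,0.9],[0,0,0,0,0,0,0.9],[0,0,0,0,0,-2,0.9],[0,0,0,0,0,-4,0.9],[0,0,0,0,0,-6,0.9],[0,0,0,0,0,-6,0.9],[0,0,0,0,0,0,0.9]]' 60
python3 - <<'E'
from h import *
t=r.grab_frame("top");s=r.grab_frame("side");np.save("top9.npy",t);np.save("side9.npy",s)
# cap in tray (bright on grey), side view
x,y=proj("side",[.485,.327,.015]).astype(int);w=s[y-30:y+30,x-30:x+30]
m=((w.min(2)>165)).astype(np.uint8)
for c in cv2.findContours(m,0,1)[0]:
    if cv2.contourArea(c)>40: q=cv2.fitEllipse(c);print("cap?",np.round(np.array(q[0])+[x-30,y-30],1),np.round(q[1],1),onz("side",np.array(q[0])+[x-30,y-30],.018).round(4))
# template: corners and holes in top; grip block in both views
g=cv2.cvtColor(t,cv2.COLOR_RGB2GRAY);h=cv2.cvtColor(t,cv2.COLOR_RGB2HSV)
m=((h[...,1]<80)&(g>120)).astype(np.uint8);z=np.zeros_like(m);z[180:265,370:460]=m[180:265,370:460]
C,H=cv2.findContours(z,cv2.RETR_CCOMP,cv2.CHAIN_APPROX_NONE)
for c,hh in zip(C,H[0]):
    M=cv2.moments(c)
    if M["m00"]<4: continue
    p=(M["m10"]/M["m00"],M["m01"]/M["m00"]);print("hole" if hh[3]>=0 else "plate",cv2.contourArea(c),np.round(p,1),onz("top",p,.008).round(4)[:2])
    if hh[3]<0:
        b=cv2.boxPoints(cv2.minAreaRect(c));print([onz("top",q,.008).round(4)[:2].tolist() for q in b])
d=(g<70).astype(np.uint8);z=np.zeros_like(d);z[205:240,405:440]=d[205:240,405:440]
for c in cv2.findContours(z,0,1)[0]:
    if cv2.contourArea(c)>40: R=cv2.minAreaRect(c);print("grip top",R,onz("top",R[0],.055).round(4))
E
```

```text
time: 30.92
tool_pos: [0.485, 0.3294, 0.2011]
tool_rot: [[-0.965, 0.261, 0.007], [0.261, 0.965, 0.007], [-0.005, 0.009, -1.0]]
force: [0.4, -0.2, 0.2]
gripper_width: 0.0768
grip_force: 0.0
cap? [238.  358.5] [37.1 56.2] [0.4755 0.3437 0.018 ]
plate 80.0 [372.3 208.5] [ 0.5528 -0.2179]
[[0.5282, -0.2118], [0.5776, -0.2135], [0.5773, -0.2275], [0.5279, -0.2258]]
plate 3063.5 [416.6 223.3] [ 0.516 -0.32 ]
[[0.5236, -0.2276], [0.6097, -0.3274], [0.5091, -0.412], [0.4241, -0.3127]]
hole 20.0 [415.8 244.5] [ 0.4666 -0.3161]
hole 18.0 [438.1 224.4] [ 0.5123 -0.3699]
hole 15.0 [395.2 222. ] [ 0.52   -0.2702]
hole 271.5 [421.6 223.1] [ 0.5161 -0.3318]
hole 16.5 [417.3 201.9] [ 0.5661 -0.3239]
grip top ((421.7500305175781, 223.25), (22.62741470336914, 9.192387580871582), 45.0) [ 0.5149 -0.3162  0.055 ]
```

The cap is in the tray: its ellipse is centred at about (.476,.344), inside the walls. The template holes give centre (.5162,-.3200), opposite hole spacing .0998 as expected, and local y at 40.6°. Going there now.

```bash
python3 -m creep '[[0,0,0,-1.66,-5.15,0,0.6],[0,0,0,-1.66,-5.15,0,0.6],[0,0,0,-1.66,-5.15,0,0.6],[0,0,0,-1.66,-5.15,0,0.6],[0,0,0,-1.66,-5.15,0,0.6],[0,0,0,-1.66,-5.15,0,0.6],[0,0,0,-1.66,-5.15,0,0.6],[0,0,0,-1.66,-5.15,0,0.6],[0,0,0,-1.66,-5.15,0,0.6],[0,0,0,-1.66,-5.15,0,0.6]]' 60 |grep _pos
python3 -m creep '[[0,0,0,-1.66,-5.15,0,0.6],[0,0,0,-1.66,-5.15,0,0.6],[0,0,0.181,0,0,0,0.6],[0,0,0.181,0,0,0,0.6],[0,0,0.181,0,0,0,0.6],[0,0,0.181,0,0,0,0.6],[0,0,0.181,0,0,0,0.6],[0,0,0.181,0,0,0,0.6],[0,0,0.181,0,0,0,0.6],[0,0,0.181,0,0,0,0.6]]' |grep _pos
python3 -m creep '[[0,0,0.181,0,0,0,0.6],[0,0,0.181,0,0,0,0.6],[0,0,0.181,0,0,0,0.6],[0,0,0.178,0,0,0,0.6],[0,0,0,0,0,0,0.6]]' |grep _pos
python3 -c "
from h import *
to([.5162,-.3200,.031],40.6);print(np.round(r.read_state()['joint_pos'],1))"
```

```text
tool_pos: [0.509, -0.2158, 0.193]
tool_pos: [0.5142, -0.3217, 0.1926]
tool_pos: [0.5144, -0.3216, 0.193]
t 34.15 tcp [ 0.5144 -0.3216  0.193 ] F [ 1.  -0.2 -0.2] w 0.0514 gf 0.0
 turn [-0.0021 -0.0004  0.0007]  shift now [ 0.24  0.03 16.2 ]  shift after turn [ 2.40e-01 -1.00e-02  1.62e+01]
[ 55.9  34.  -44.   91.8  25.3  64.7 -43.5]
```

```bash
python3 -m creep '[[-0.002,0,0,0.24,0,4,0.6],[0,0,0,0,0,4,0.6],[0,0,0,0,0,4,0.6],[0,0,0,0,0,3,0.6],[0,0,0,0,0,1.2,0.6],[0,0,0,0,0,0,0.6],[0,0,0,0,0,0,0],[0,0,0,0,0,0,0],[0,0,0,0,0,0,0],[0,0,0,0,0,0,0]]' 100
python3 -m creep '[[0,0,0,0,0,-0.5,0],[0,0,0,0,0,-1,0],[0,0,0,0,0,-3,0],[0,0,0,0,0,-5,0],[0,0,0,0,0,-5,0],[0,0,0,0,0,-4,0],[0,0,0,0,0,0,0],[0,0,0,0,0,0,0]]' 100
```

```text
time: 35.4
tool_pos: [0.5177, -0.3204, 0.0334]
tool_rot: [[0.76, 0.65, 0.004], [0.65, -0.76, -0.001], [0.002, 0.003, -1.0]]
force: [-2.5, 1.2, 5.2]
gripper_width: 0.0182
grip_force: 98.7
time: 36.4
tool_pos: [0.5158, -0.3203, 0.2159]
tool_rot: [[0.76, 0.65, 0.001], [0.65, -0.76, 0.0], [0.0, 0.0, -1.0]]
force: [0.4, 0.5, -5.9]
gripper_width: 0.0183
grip_force: 98.7
```

```bash
python3 -m creep '[[0,0,-0.15,0,0,0,0],[0,0,-0.15,0,0,0,0],[0,0,-0.15,0,0,0,0],[0,0,-0.149,0,0,0,0],[0,0,0,0,0,0,0],[0,0,0,0,0,0,0]]' 100 |grep _pos
python3 -c "
from h import *
to([.651,-.0527,.20],74.9)"
```

```text
tool_pos: [0.5163, -0.3203, 0.2158]
t 37.15 tcp [ 0.5163 -0.3203  0.2158] F [-0.8 -0.3 -3.6] w 0.0182 gf 98.5
 turn [ 0.0005 -0.001  -0.0035]  shift now [29.36  5.93  1.61]  shift after turn [29.34  6.04  1.58]
```

```bash
python3 -m creep '[[0,0,-0.003,4.9,1,0,0],[0,0,0,4.9,1,0,0],[0,0,0,4.9,1,0,0],[0,0,0,4.9,1,0,0],[0,0,0,4.9,1,0,0],[0,0,0,4.84,1.02,1,0],[0,0,0,0,0,0.6,0],[0,0,0,0,0,0,0],[0,0,0,0,0,0,0]]' 100 |grep _pos
python3 - <<'E'
from h import *
to([.651,-.0527,.16],74.9)
s=r.read_state();T=np.array(s["tool_rot"]);c=np.array(s["tool_pos"])
im=r.grab_frame("side");np.save("side10.npy",im);t=r.grab_frame("top");np.save("top10.npy",t)
for n,I in(("side",im),("top",t)):
    h=cv2.cvtColor(I,cv2.COLOR_RGB2HSV);g=I.mean(2)
    x,y=proj(n,c+T@[0,0,.0245]).astype(int)
    m=((h[...,1]<70)&(g>105)).astype(np.uint8);z=np.zeros_like(m);z[max(0,y-60):y+60,x-65:x+65]=m[max(0,y-60):y+60,x-65:x+65]
    C,H=cv2.findContours(z,cv2.RETR_CCOMP,cv2.CHAIN_APPROX_NONE)
    for k,hh in zip(C,H[0]):
        a=cv2.contourArea(k)
        if a<6: continue
        M=cv2.moments(k);p=np.array((M["m10"]/M["m00"],M["m01"]/M["m00"]));X=onz(n,p,c[2]-.0245);print(n,"hole" if hh[3]>=0 else "blob",a,p.round(1),X.round(4),"tool",(T.T@(X-c)*1000).round(1))
    for a in(45,135,225,315):
        q=np.radians(a);print("exp",proj(n,c+T@[.05*np.cos(q),.05*np.sin(q),.0245]).round(1))
E
```

```text
tool_pos: [0.6506, -0.0542, 0.201]
t 38.27 tcp [ 0.6506 -0.0542  0.201 ] F [ 0.1 -0.1 -3.9] w 0.0181 gf 98.8
 turn [ 0.0021  0.0007 -0.0004]  shift now [ 0.16 -0.01  4.1 ]  shift after turn [ 0.16 -0.    4.1 ]
side blob 213.5 [303.1 204.1] [ 0.4849 -0.0194  0.1765] tool [  -9.6 -169.1   24.1]
side hole 25.0 [303.4 204.2] [ 0.4842 -0.0197  0.1765] tool [ -10.  -169.7   24.1]
side blob 24.0 [197.  174.6] [ 0.7883 -0.0027  0.1765] tool [ 85.7 119.4  24.7]
side blob 22.5 [201.2 169.8] [ 0.7899 -0.0259  0.1765] tool [ 63.7 127.   24.7]
side blob 21.5 [222.1 169.6] [ 0.7394 -0.0519  0.1765] tool [25.4 85.  24.7]
side blob 2167.0 [251.9 191.2] [ 0.6231 -0.007   0.1765] tool [ 38.4 -38.9  24.4]
side hole 29.0 [251.8 212.6] [0.5851 0.0645 0.1765] tool [ 97.6 -94.2  24.2]
side hole 15.0 [269.3 201.3] [0.5653 0.0085 0.1765] tool [ 38.3 -98.7  24.3]
side hole 16.5 [248.8 201.3] [0.6115 0.0313 0.1765] tool [ 72.3 -60.1  24.3]
side hole 21.5 [266.7 196.8] [ 0.579  -0.0041  0.1765] tool [ 29.7 -82.2  24.3]
side hole 11.5 [233.3 180.4] [ 0.6884 -0.0244  0.1765] tool [38.7 28.7 24.5]
side blob 22.5 [
[... 472 characters left out ...]
7.5 [217.7 151.7] [ 0.7941 -0.1188  0.1765] tool [-24.9 155.3  24.8]
side blob 19.0 [221.3 147.2] [ 0.7966 -0.1428  0.1765] tool [-47.4 164.1  24.9]
side blob 20.5 [225.1 142.9] [ 0.7979 -0.1664  0.1765] tool [-69.8 171.4  24.9]
side blob 123.5 [277.7 124.9] [ 0.7022 -0.3246  0.1765] tool [-247.5  120.3   24.9]
side blob 12.0 [268.2 119.3] [ 0.7437 -0.3412  0.1765] tool [-252.7  164.6   25. ]
side blob 23.0 [188.4 120.1] [ 0.9665 -0.2251  0.1765] tool [-82.5 349.5  25.3]
exp [232.4 178.8]
exp [250.7 166.7]
exp [269.9 177.3]
exp [251.7 190.1]
top blob 1587.0 [293.5 167.4] [ 0.6267 -0.0312  0.1765] tool [ 16.1 -29.1  24.4]
exp [291.8 133.4]
exp [326.9 141.8]
exp [318.4 176.7]
exp [283.1 168.1]
```

```bash
python3 -m creep '[[0.002,0,0,0.16,0,2,0],[0,0,0,0,0,1.9,0],[0,0,0,0,0,0,0],[0,0,0,0,0,0,0]]' 100 |egrep "_pos|force"
python3 -m creep '[[0,0,0,0,0,0.2,0],[0,0,0,0,0,0.2,0],[0,0,0,0,0,0.1,0],[0,0,0,0,0,0,0],[0,0,0,0,0,0,0]]' 100 |egrep "_pos|force"
```

```text
tool_pos: [0.6513, -0.0508, 0.162]
force: [0.4, 0.0, -4.4]
grip_force: 98.8
tool_pos: [0.6513, -0.0509, 0.1572]
force: [0.2, 0.5, -3.7]
grip_force: 98.9
```

```bash
python3 -m creep '[[0,0,0,-0.15,0.05,0,0],[0,0,0,0,0,0,0],[0,0,0,0,0,0.2,0],[0,0,0,0,0,0.1,0],[0,0,0,0,0,0,0],[0,0,0,0,0,0,0]]' 100
python3 -m creep '[[0,0,0,0,0,0.2,0],[0,0,0,0,0,0,0],[0,0,0,0,0,0,0]]' 100
```

```text
time: 40.25
tool_pos: [0.6515, -0.0525, 0.1541]
tool_rot: [[0.258, 0.966, 0.001], [0.966, -0.258, 0.0], [0.001, 0.0, -1.0]]
force: [0.7, 1.0, -4.4]
gripper_width: 0.0181
grip_force: 98.9
time: 40.62
tool_pos: [0.6518, -0.0524, 0.1522]
tool_rot: [[0.258, 0.966, 0.001], [0.966, -0.258, 0.001], [0.001, 0.001, -1.0]]
force: [2.6, 0.5, -4.0]
gripper_width: 0.0181
grip_force: 98.8
```

```bash
python3 -m creep '[[0,0,0,0,0.1,0,0],[0,0,0,0,0,0,0],[0,0,0,0,0,0.2,0],[0,0,0,0,0,0,0],[0,0,0,0,0,0,0]]' 100
python3 -m creep '[[0,0,0,0,0,0.2,0],[0,0,0,0,0,0,0],[0,0,0,0,0,0,0]]' 100
```

```text
time: 41.25
tool_pos: [0.6522, -0.0528, 0.1499]
tool_rot: [[0.258, 0.966, -0.0], [0.966, -0.258, 0.0], [0.0, -0.0, -1.0]]
force: [1.6, 1.4, -5.1]
gripper_width: 0.0183
grip_force: 98.8
time: 41.62
tool_pos: [0.6522, -0.0528, 0.148]
tool_rot: [[0.258, 0.966, 0.0], [0.966, -0.258, 0.0], [0.0, -0.0, -1.0]]
force: [-0.4, 0.4, -5.1]
gripper_width: 0.0183
grip_force: 98.9
```

On the stud shanks without side load. Continuing down to the rim.

```bash
python3 -m creep '[[0,0,0,0,0,0.2,0],[0,0,0,0,0,0.2,0],[0,0,0,0,0,0,0],[0,0,0,0,0,0,0]]' 100
python3 -m creep '[[0,0,0,0,0,0.15,0],[0,0,0,0,0,0.1,0],[0,0,0,0,0,0,0],[0,0,0,0,0,0,0]]' 100
```

```text
time: 42.12
tool_pos: [0.6523, -0.0528, 0.144]
tool_rot: [[0.258, 0.966, 0.0], [0.966, -0.258, 0.0], [0.0, 0.0, -1.0]]
force: [0.6, 0.2, -4.6]
gripper_width: 0.0182
grip_force: 98.8
time: 42.62
tool_pos: [0.6523, -0.0529, 0.1425]
tool_rot: [[0.258, 0.966, 0.001], [0.966, -0.258, -0.0], [-0.0, 0.001, -1.0]]
force: [-3.7, -1.2, 5.8]
gripper_width: 0.0184
grip_force: 100.1
```

Contact at TCP .1425, which matches home (.109 + .0334). Release and rise.

```bash
python3 -m creep '[[0,0,0,0,0,0,0.2],[0,0,0,0,0,0,0.5],[0,0,0,0,0,0,0.6],[0,0,0,0,0,0,0.6],[0,0,0,0,0,-2,0.6],[0,0,0,0,0,-5,0.6],[0,0,0,-4,-4,-3,0.6],[0,0,0,-4,-4,0,0.6],[0,0,0,-4,-4,0,0.6],[0,0,0,-4,-4,0,0.6]]' 40
python3 -m creep '[[0,0,0,-4,-4,0,0.6],[0,0,0,-4,-4,0,0.6],[0,0,0,0,0,0,0.6]]' | egrep "_pos|force"
python3 - <<'E'
from h import *
def tri(P):
    A=[];B=[]
    for n in P:
        o,d=ray(n,P[n]);d/=np.linalg.norm(d);M=np.eye(3)-np.outer(d,d);A.append(M);B.append(M@o)
    X=np.linalg.solve(sum(A),sum(B));return X.round(4)
Q={}
for n in("side","top"):
    I=r.grab_frame(n);np.save(n+"11.npy",I);h=cv2.cvtColor(I,cv2.COLOR_RGB2HSV);g=I.mean(2)
    x,y=proj(n,[.652,-.053,.117]).astype(int)
    m=((h[...,1]<60)&(g>140)).astype(np.uint8)[y-45:y+45,x-45:x+45]
    c=max(cv2.findContours(m,0,1)[0],key=cv2.contourArea);b=cv2.boxPoints(cv2.minAreaRect(c)) if n=="top" else cv2.approxPolyDP(cv2.convexHull(c),5,True)[:,0]
    b=b+[x-45,y-45];Q[n]=b;print(n,cv2.contourArea(c),b.round(1).tolist(),[onz(n,p,.117)[:2].round(4).tolist() for p in b])
    for k in range(4):
        q=np.radians(-15.1+45+90*k);print("exp home corner",proj(n,[.652+.0891*np.cos(q),-.053+.0891*np.sin(q),.117]).round(1))
b=Q["top"]
for p in b:
    X=onz("top",p,.117);ps=proj("side",X);j=np.argmin(np.linalg.norm(Q["side"]-ps,axis=1));print("tri corner",tri({"top":p,"side":Q["side"][j]}))
E
```

```text
time: 43.88
tool_pos: [0.4565, -0.166, 0.242]
tool_rot: [[0.258, 0.966, 0.002], [0.966, -0.258, -0.001], [-0.001, 0.002, -1.0]]
force: [-0.2, -1.1, 0.3]
gripper_width: 0.0511
grip_force: 0.0
tool_pos: [0.3558, -0.2254, 0.2413]
force: [0.9, -0.1, -0.0]
grip_force: 0.0
side 992.5 [[249, 176], [283, 194], [253, 217], [220, 197]] [[0.698, -0.1252], [0.5755, -0.0961], [0.6063, 0.0223], [0.725, -0.0082]]
exp home corner [218.8 196.5]
exp home corner [252.2 217.3]
exp home corner [283.4 193.8]
exp home corner [250.3 175.2]
top 3590.0 [[266.7, 182.3], [281.1, 123.1], [340.8, 137.6], [326.4, 196.8]] [[0.6062, 0.0243], [0.7315, -0.0085], [0.6974, -0.1334], [0.573, -0.0997]]
exp home corner [281.2 124.1]
exp home corner [266.7 181.6]
exp home corner [325.2 196. ]
exp home corner [339.3 138.1]
tri corner [0.6057 0.0241 0.1188]
tri corner [ 0.7293 -0.0096  0.1152]
tri corner [ 0.7009 -0.1339  0.1095]
tri corner [ 0.5749 -0.0993  0.1146]
```

The template's corners match the fully-home prediction to about 1.5 px in both views. The cap is in the tray, the bar is on the bench, and the arm is clear.

Run:
```python
from workcell import r
s=r.read_state();print(s["time"],s["force"]);print(r.close_job())
```

```text
44.35 [-0.04220108 -0.04546877 -0.03392427]
the job is handed in; nothing more can be done
None
```

The job is handed in at 44.4 s of the 72 s: cap levered out and in the tray, pry bar back on the bench, and template seated on the hub's rim as far as the force and camera checks show. During levering the arm ran into a wrist joint limit and swung the bar up, tipping the cap further than planned, but no force reading came near the limits.

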